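Lock the instrument's access panel with its quarter-turn fastener

TASK

The sprung access panel of the bench instrument stands ajar. Set the fingertips into one end of the slot in the orange round fastener, press the panel fully down with them, and while holding it down turn the fastener clockwise, seen from above, a quarter turn to its stop so that the panel stays locked shut when you let go. Do not grasp or lift anything, pull the panel further open, or shift the loose screw tin, 9 V battery and capacitor standing beside the instrument; finish clear of everything.

Things in the scene. Friction and masses are not known exactly. Their poses are not given: they have to be found in the camera images.
- instrument: grey metal bench instrument, 240 (x) x 220 (y) x 96 mm high, fixed on the worktop; origin at the centre of its underside, z up, black front face towards its own -x. A 200 x 186 mm aluminium panel, hinged along its rear edge (hinge line x = 105, z = 96 mm, along y), fills its top; shut, its top is level with the case's top at 96 mm
- panel (a joint): angle of the access panel (rad): 0 = flush with the case, about 0.15 = ajar at rest, held up by a spring; it opens upward about the instrument's +y. About 4 N down on the fastener presses it shut; soft give lets it go down to -0.03, its hard stop. Unless locked it springs up again
- dial (a joint): fastener angle (rad), growing clockwise from above; starts at 0 to 0.4, stays where left (friction 0.09 N m). 0 = unlocked, slot along the instrument's y, cam tongue to its -y; 1.57 = locked at its stop, slot along x, tongue to the front (-x) under the case's lip. The tongue passes under the lip only with the panel at 0 or lower; once locked the panel rises to about 0.01
- dial_axis (a point): point on the axis of the fastener, on its slot's floor, 4 mm above the panel. Orange disc, 112 mm across; a slot 44 mm wide, 20 mm deep, open at both ends, runs right across it between two D-shaped cheeks. Panel shut: this point is at x -30, y 0, z 100 mm in the instrument's frame. Its z is the turning axis (up), its y lies along the slot, -y at the tongue's end
- slot_start (a point): point on the slot's floor 36 mm from the turning axis, at the end that has a white dot and lies over the cam tongue; a good place for the fingertips, which then travel with it clockwise round the axis. Same axes as point dial_axis
- screw_tin: white round tin, 57 mm diameter, 35 mm high, loose, beside the instrument: a bystander; origin at the centre of its underside
- battery: 9 V battery, 18 x 26 x 48 mm, standing loose beside the instrument: a bystander; origin at the centre of its underside
- big_cap: black round capacitor, 36 mm diameter, 54 mm high, standing loose beside the instrument: a bystander; origin at the centre of its underside

How it is judged:
By the outcome, as a careful person would: the job done as asked, in the order asked, and still so for the second after the job is handed in, with the robot touching nothing.
It also fails if it takes over 45 s, if anything falls off the work surface, if the arm or the gripper's body presses on something with over 40 N, if the wrist force passes 120 N, or if a joint passes its speed limit or range.

ROBOT

A 6-joint arm with a two-finger parallel gripper is mounted at the origin on a cart in front of the work surface, level with it; the furniture and walls round the work are solid. World frame = base frame: x ahead of the robot, y to its left, z up, the work surface at z = 0. Lengths are in m, angles in rad, forces in N, time in s.
With the tool pointing down it reaches from about 0.4 to 0.825 m from the base axis. Payload 7 kg.
Tool frame: the origin (TCP) lies at the very end of the fingers, on their centre line; the grasp point (between the pads) lies 19 mm behind it (grip_depth is the distance from the TCP to the grasp point, in m); z points along the fingers, y is the line along which they close (so a half turn about z gives the same grasp; the last joint's range is limited). The gripper opens to 88 mm and grips with 3 to 60 N. Pads are 19 mm wide; open, the fingers measure 130 mm over their backs; the gripper's body (78 mm by 193 mm) begins 47 mm behind the grasp point.
Start: joints at [1.581, 0.359, 0.012, 0, -1.224, -0.288], TCP at [0.185, 0.649, 0.227] pointing down, gripper open.
Joint ranges: [-3.07, 3.07], [-1.43, 2.12], [-1.02, 1.25], [-3.03, 1.67], [-3.05, -0], [-3.03, 3.03]. Speed limits (rad/s): [2.39, 2.39, 3.01, 3.14, 3.14, 3.14].

INTERFACE

Orientations are given as a unit quaternion [w, x, y, z].
In Python, from workcell import observe, capture, calibration, finish_job, grip_depth gives the robot as it stands. The module is installed in compiled form; this text tells all that it offers.
- The arm moves only by the tool carry_out, never from a script. Its argument "series" is a list of rows, each an object with "slide": the shift along the tool's x, y, z in mm, a list of three; "rotation": the turn, a rotation vector about the tool's x, y, z in degrees, a list of three. In form: [{"slide": [tx, ty, tz], "rotation": [ax, ay, az]}, ...]. A call has 1 to 8 rows; each row shifts and turns the commanded pose from where the row before left it, along the tool's axes as they then stand; what a row does not reach is not made up. A row lasts 1/8 s, in which the tool goes at most 62.5 mm and 10.7 degrees, less where a joint would pass 70% of its speed; a pose out of reach is approached as far as the arm can. A call is refused whole if a number of a shift passes 62.5 or a number of a turn 10.7, either way. A call with a gripper value outside its range is refused whole. "fingers" is the opening, from 0 (shut) to 1 (fully open), set as the call begins (left out, the last holds). The fingers move at their own pace and stop on an object; the grip force is fixed at half the most. Time passes only in rows, so rows that do not move let the fingers close. It gives the time, the measured TCP pose, the force, the opening and the grip force at its end, in the units of the state.
- observe(): the state, without advancing time (a new reading comes with each control period).
- capture(name): name is "scene" or "top"; returns the picture (400x640x3 uint8, red, green, blue); there is no depth.
- calibration(name): a dict with "camera_matrix" (3x3 intrinsics, pixels), "R" (3x3) and "t" (3): a world point X has camera coordinates R X + t. Camera axes: x right, y down, z forward; pixel columns grow to the right and rows downward; lengths in m; the calibration is good to about 2 mm. A picture is of the moment at which its call begins. calibration takes no time and is no camera call.
- finish_job(): hands the job in; it is judged then, once.
The state is a dict: "time_s": time; "joints": joint angles; "joint_velocities": joint speeds; "joint_torque": joint torques, N m; "tcp_pos": TCP position; "tcp_rot": TCP orientation; "ft_force": force on the tool from outside, world axes, zero at the start; "wrist_torque": the same for the moment, N m; "grip_width": finger opening in m; "gripper_force": force on a finger pad.
Only numpy, scipy, OpenCV 4.12 (cv2) and the standard library are available. Lean on these libraries where they do the work, as an engineer would, in place of code of your own. Each camera call takes 0.05 s, during which the arm holds its last target. There are 200 camera calls.

## Working session

There is one attempt and no reset: what is moved stays moved. The work goes in short steps, Python scripts to look and compute and a tool call to move; the robot and the scene stay as the last step left them, time stands still between calls to the robot, and variables do not carry over. Pictures are saved under pics/ and viewed, at most 10 in all, crops included, and the job is handed in when it is done.

Besides the shell and the picture viewer there is one more tool, called after "Request:" by a JSON object that holds its "name" and its "arguments", one argument or row to a line. carry_out: Moves the arm, as the interface text tells. Its arguments: {"type":"object","properties":{"series":{"type":"array"},"fingers":{"type":"number"}},"required":["series"]}

```bash
mkdir -p pics
python3 - <<'E'
from workcell import *
import cv2,numpy as np
for n in("scene","top"):
    cv2.imwrite(f"pics/{n}0.png",capture(n)[:,:,::-1]); c=calibration(n); print(n,np.round(c["camera_matrix"],1).tolist(),np.round(-c["R"].T@c["t"],3),np.round(c["R"],2).tolist())
s=observe();print(s["time_s"],s["tcp_pos"],s["tcp_rot"],s["ft_force"],grip_depth)
E
```

```text
scene [[464.9, 0.0, 314.4], [0.0, 464.9, 192.6], [0.0, 0.0, 1.0]] [ 0.301 -0.431  0.782] [[0.84, -0.55, -0.01], [-0.44, -0.65, -0.62], [0.33, 0.52, -0.79]]
top [[442.5, 0.0, 323.5], [0.0, 442.5, 198.5], [0.0, 0.0, 1.0]] [0.515 0.012 0.93 ] [[0.02, -1.0, -0.01], [-0.99, -0.02, -0.12], [0.12, 0.01, -0.99]]
0.1 [0.18502681 0.64866247 0.22571053] [ 7.80558517e-04  9.90360248e-01 -1.38513425e-01 -1.86412832e-05] [0.5646465  0.22462208 0.25079958] 0.0188
```

View pics/scene0.png

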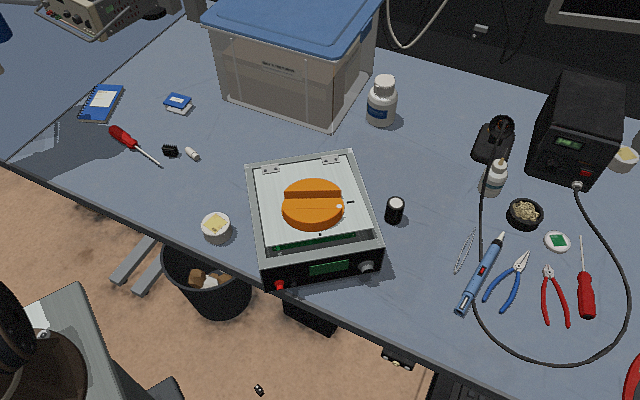

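View pics/top0.png

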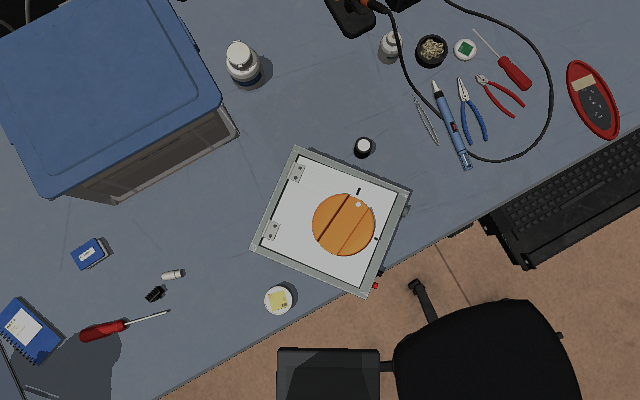

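The scene view shows the instrument at about (315,215), with its front facing down and right. The tin is at (215,227) and the capacitor at (394,210). In the top view the dial is at (343,224), the white dot at (358,204), the capacitor at (363,147) and the tin at (278,299). I can't see the battery yet, so I'll zoom in.

Run:
```python
import cv2,numpy as np
a=cv2.imread("pics/top0.png")[125:325,230:430]; b=cv2.imread("pics/scene0.png")[135:305,190:430]
cv2.imwrite("pics/c1.png",cv2.resize(a,None,fx=3,fy=3,interpolation=2)); cv2.imwrite("pics/c2.png",cv2.resize(b,None,fx=3.3,fy=3.3,interpolation=2))
```

```text
(no output)
```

View pics/c1.png

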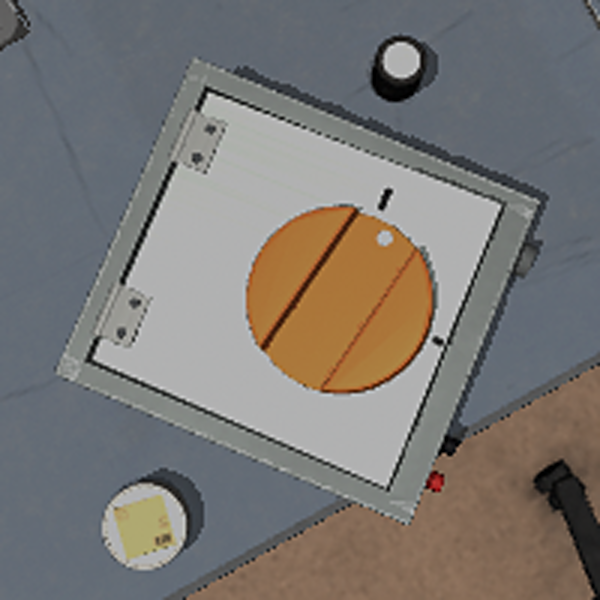

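View pics/c2.png

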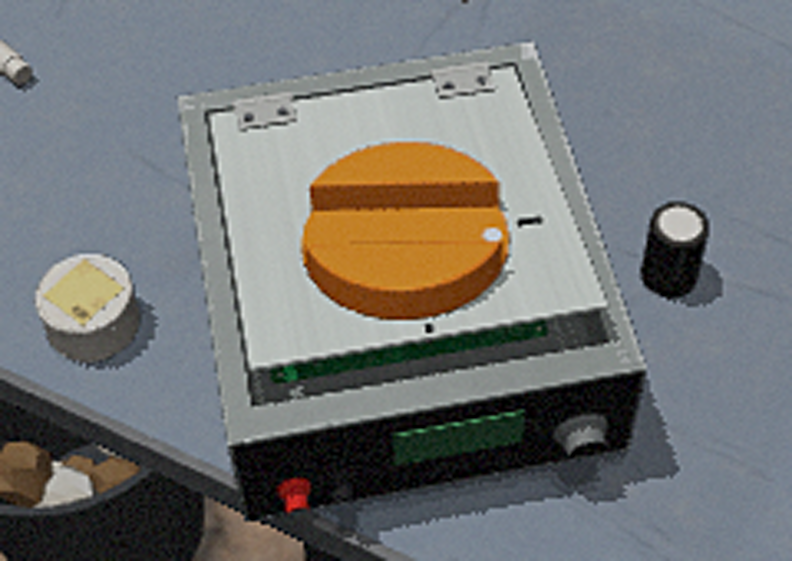

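The crops show four clear case corners and a white dot visible in both views. In the top crop the dot is at (385,238), and in the scene crop it's at (492,235). The slot runs towards the dot, turned a little clockwise from the -y mark. The battery doesn't show; everything loose is below the case top, and the tool will stay above that height.

```bash
cat > h.py <<'E'
import numpy as np,cv2
from workcell import *
from scipy.spatial.transform import Rotation as Ro
def ray(n,p):
    c=calibration(n);K=c["camera_matrix"];R=np.array(c["R"]);t=np.array(c["t"])
    return -R.T@t, R.T@np.linalg.solve(K,[p[0],p[1],1])
def plane(n,p,z):
    o,d=ray(n,p); return o+d*(z-o[2])/d[2]
def tri(p,q):
    o,d=ray("top",p);a,b=ray("scene",q)
    s=np.linalg.lstsq(np.c_[d,-b],a-o,rcond=None)[0]
    P,Q=o+d*s[0],a+b*s[1]; return (P+Q)/2,np.linalg.norm(P-Q)
E
cat > m.py <<'E'
from h import *
f=lambda u,v:((u+.5)/3-.5+230,(v+.5)/3-.5+125); g=lambda u,v:((u+.5)/3.3-.5+190,(v+.5)/3.3-.5+135)
C=np.array([plane("top",f(*p),.096)[:2] for p in[(195,60),(57,372),(543,200),(410,522)]])
# scene corners
D=np.array([plane("scene",g(*p),.096)[:2] for p in[(533,43),(180,97),(644,372),(230,443)]])
for X in(C,D):
    ctr=X.mean(0);ex=X[0]+X[1]-X[2]-X[3];ey=X[1]+X[3]-X[0]-X[2]
    print(X.round(4).tolist(),ctr.round(4),np.linalg.norm(ex)/2,np.linalg.norm(ey)/2,np.degrees(np.arctan2(ex[1],ex[0])),np.degrees(np.arctan2(-ey[0],ey[1])))
dot,e=tri(f(385,238),g(492,235)); print("dot",dot,e)
ctr=(C.mean(0)+D.mean(0))/2
th=[]
for X in(C,D):
    ex=X[0]+X[1]-X[2]-X[3];ey=X[1]+X[3]-X[0]-X[2];th+=[np.arctan2(ex[1],ex[0]),np.arctan2(-ey[0],ey[1])]
y=np.mean(th);R=Ro.from_euler('z',y);print("ctr",ctr,"yaw",y)
print("dot in instr",R.inv().apply(dot-[*ctr,0]))
# slot edges on top crop (cheek rims)
for p,q in[((355,210),(265,347)),((418,250),(322,389))]:
    P,Q=plane("top",f(*p),.135),plane("top",f(*q),.135); v=R.inv().apply(P-Q);print("slot ang cw from -y",np.degrees(np.arctan2(-v[0],-v[1])))
s=observe(); r=Ro.from_quat(np.roll(s["tcp_rot"],-1)).as_matrix();print(r.round(3).tolist(),s["joints"])
E
python3 m.py
```

```text
[[0.7182, 0.0759], [0.5176, 0.1572], [0.6311, -0.1468], [0.4296, -0.0638]] [0.5741 0.0056] 0.23846917408380341 0.21713936756126676 68.46320623316798 67.76776634754486
[[0.717, 0.0759], [0.5156, 0.1574], [0.6262, -0.1458], [0.4267, -0.063]] [0.5714 0.0061] 0.23863438350484267 0.2166240550214356 67.89086167953998 67.70485360096696
dot [ 0.60151378 -0.04468512  0.12067138] 0.0023568129923491983
ctr [0.57274856 0.00588242] yaw 1.186067674492297
dot in instr [-0.03607526 -0.04564087  0.12067138]
slot ang cw from -y 10.32992173401196
slot ang cw from -y 11.948369034559525
[[0.962, -0.274, -0.0], [-0.274, -0.962, -0.002], [0.0, 0.002, -1.0]] [ 1.58109662e+00  3.59314177e-01  1.11260421e-02 -2.86031120e-04
 -1.22414642e+00 -2.88123417e-01]
```

```bash
cat > p.py <<'E'
from h import *
ctr=np.array([.5727,.0059]);yaw=np.radians(68.0)
def w(r,d,lat=0,ax=(-.028,0)):  # world xy of point in slot at dial angle d(deg); lat = towards clockwise
    d=np.radians(d); u=np.array([-np.sin(d),-np.cos(d)]); v=np.array([-np.cos(d),np.sin(d)])
    q=np.array(ax)+r*u+lat*v; c,s=np.cos(yaw),np.sin(yaw); return ctr+[c*q[0]-s*q[1],s*q[0]+c*q[1]]
def phi(d): return -112.-d   # tool x heading, slot along tool y
def rows(pts):  # pts: (x,y,z,phi) from pose now
    s=observe(); r=Ro.from_quat(np.roll(s["tcp_rot"],-1)); p=s["tcp_pos"]
    for x,y,z,f in pts:
        T=Ro.from_matrix(np.c_[[np.cos(np.radians(f)),np.sin(np.radians(f)),0],[np.sin(np.radians(f)),-np.cos(np.radians(f)),0],[0,0,-1]])
        print((r.inv().apply(np.array([x,y,z])-p)*1e3).round(1).tolist(),np.degrees((r.inv()*T).as_rotvec()).round(1).tolist()); r,p=T,np.array([x,y,z])
E
python3 - <<'E'
from p import *
s=observe();p=s["tcp_pos"];t=w(.036,11);print(t,w(.046,11))
N=16
rows([(*(p[:2]+(t-p[:2])*k/N),.2257,-15.9+(phi(11)+15.9)*k/N) for k in range(1,N+1)])
E
```

```text
[ 0.59240316 -0.03966815] [ 0.60078986 -0.04511454]
[36.3, 34.4, 0.1] [0.1, -0.0, 6.7]
[40.0, 29.9, 0.0] [0.0, 0.0, 6.7]
[43.3, 25.1, 0.0] [0.0, 0.0, 6.7]
[45.9, 19.9, 0.0] [0.0, 0.0, 6.7]
[47.9, 14.4, 0.0] [0.0, 0.0, 6.7]
[49.2, 8.7, 0.0] [0.0, 0.0, 6.7]
[49.9, 2.9, 0.0] [0.0, 0.0, 6.7]
[49.9, -2.9, 0.0] [0.0, 0.0, 6.7]
[49.2, -8.7, 0.0] [0.0, 0.0, 6.7]
[47.9, -14.4, 0.0] [0.0, 0.0, 6.7]
[45.9, -19.9, 0.0] [0.0, 0.0, 6.7]
[43.2, -25.1, 0.0] [-0.0, -0.0, 6.7]
[40.0, -30.0, 0.0] [0.0, 0.0, 6.7]
[36.2, -34.4, 0.0] [0.0, 0.0, 6.7]
[32.0, -38.4, 0.0] [0.0, 0.0, 6.7]
[27.3, -41.9, 0.0] [0.0, 0.0, 6.7]
```

Request:
{"name": "carry_out", "arguments": {
  "series": [
    {"slide": [36,34,0],"rotation": [0,0,6.7]},
    {"slide": [40,30,0],"rotation": [0,0,6.7]},
    {"slide": [43,25,0],"rotation": [0,0,6.7]},
    {"slide": [46,20,0],"rotation": [0,0,6.7]},
    {"slide": [48,14,0],"rotation": [0,0,6.7]},
    {"slide": [49,9,0],"rotation": [0,0,6.7]},
    {"slide": [50,3,0],"rotation": [0,0,6.7]},
    {"slide": [50,-3,0],"rotation": [0,0,6.7]}
  ],
  "fingers": 0
}}

```text
time_s: 1.1
tcp_pos: [0.3886, 0.3035, 0.2265]
tcp_rot: [0.0, 0.821, -0.572, -0.0]
ft_force: [0.4, 0.9, 0.5]
grip_width: 0.0134
gripper_force: 0.0
```

Request:
{"name": "carry_out", "arguments": {
  "series": [
    {"slide": [49,-9,0],"rotation": [0,0,6.7]},
    {"slide": [48,-14,0],"rotation": [0,0,6.7]},
    {"slide": [46,-20,0],"rotation": [0,0,6.7]},
    {"slide": [43,-25,0],"rotation": [0,0,6.7]},
    {"slide": [40,-30,0],"rotation": [0,0,6.7]},
    {"slide": [36,-34,0],"rotation": [0,0,6.7]},
    {"slide": [32,-38,0],"rotation": [0,0,6.7]},
    {"slide": [27,-42,0],"rotation": [0,0,6.7]}
  ]
}}

```text
time_s: 2.1
tcp_pos: [0.5911, -0.04, 0.2263]
tcp_rot: [-0.0, -0.475, 0.88, 0.0]
ft_force: [0.8, 1.4, 0.1]
grip_width: 0.0005
gripper_force: 0.0
```

Request:
{"name": "carry_out", "arguments": {
  "series": [
    {"slide": [0,0,0],"rotation": [0,0,0]},
    {"slide": [0,0,0],"rotation": [0,0,0]}
  ]
}}

```text
time_s: 2.35
tcp_pos: [0.5902, -0.0387, 0.226]
tcp_rot: [-0.001, -0.476, 0.879, 0.0]
ft_force: [-0.5, 0.4, 0.9]
grip_width: 0.0003
gripper_force: 0.0
```

Run:
```python
from p import *
t=w(.036,11);rows([(*t,.155,phi(11))]); s=observe();print(s["joints"],s["ft_force"],s["grip_width"])
```

```text
[-0.4, -2.4, 71.0] [0.1, -0.0, -0.1]
[ 2.64542212e-01  2.23587021e-01 -1.78382784e-01 -2.93170821e-04
 -1.16998657e+00 -8.42776686e-01] [-0.48883083  0.3794575   0.91767551] 0.00031861797081874006
```

Request:
{"name": "carry_out", "arguments": {
  "series": [
    {"slide": [0,-2,24],"rotation": [0,0,0]},
    {"slide": [0,0,24],"rotation": [0,0,0]},
    {"slide": [0,0,23],"rotation": [0,0,0]},
    {"slide": [0,0,0],"rotation": [0,0,0]}
  ]
}}

```text
time_s: 2.85
tcp_pos: [0.5908, -0.0387, 0.1542]
tcp_rot: [-0.002, -0.477, 0.879, 0.001]
ft_force: [0.7, -0.0, 0.2]
grip_width: 0.0003
gripper_force: 0.0
```

Run:
```python
from p import *
a=capture("scene")[135:305,190:430,::-1];b=capture("top")[145:295,300:410,::-1]
a=cv2.resize(a,None,fx=2,fy=2,interpolation=2);b=cv2.resize(b,None,fx=2.27,fy=2.27,interpolation=2)[:340]
cv2.imwrite("pics/d.png",np.hstack([a,b]))
t=w(.036,11);rows([(*t,.125,phi(11))])
```

```text
[0.7, -0.3, 31.5] [-0.0, 0.0, -0.0]
```

View pics/d.png

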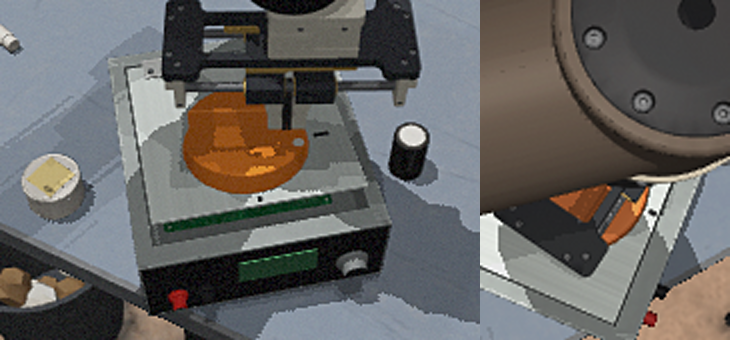

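The fingertips (crop (288,115)) hang just above the dotted end of the slot, with the dot at (298,142) still uncovered. I'll go down onto the slot floor.

Request:
{"name": "carry_out", "arguments": {
  "series": [
    {"slide": [0,0,12],"rotation": [0,0,0]},
    {"slide": [0,0,12],"rotation": [0,0,0]},
    {"slide": [0,0,5],"rotation": [0,0,0]},
    {"slide": [0,0,0],"rotation": [0,0,0]}
  ]
}}

```text
time_s: 3.45
tcp_pos: [0.592, -0.0397, 0.1259]
tcp_rot: [-0.001, -0.476, 0.879, 0.0]
ft_force: [-0.8, -0.6, 0.0]
grip_width: 0.0006
gripper_force: 0.0
```

Request:
{"name": "carry_out", "arguments": {
  "series": [
    {"slide": [0,0,4],"rotation": [0,0,0]},
    {"slide": [0,0,4],"rotation": [0,0,0]},
    {"slide": [0,0,0],"rotation": [0,0,0]}
  ]
}}

```text
time_s: 3.82
tcp_pos: [0.5922, -0.0396, 0.1183]
tcp_rot: [-0.0, -0.476, 0.879, 0.0]
ft_force: [0.5, 0.8, 0.4]
grip_width: 0.0001
gripper_force: 0.2
```

Request:
{"name": "carry_out", "arguments": {
  "series": [
    {"slide": [0,0,4],"rotation": [0,0,0]},
    {"slide": [0,0,4],"rotation": [0,0,0]},
    {"slide": [0,0,4],"rotation": [0,0,0]},
    {"slide": [0,0,0],"rotation": [0,0,0]}
  ]
}}

```text
time_s: 4.32
tcp_pos: [0.5923, -0.0397, 0.1063]
tcp_rot: [-0.0, -0.476, 0.879, -0.0]
ft_force: [0.1, -1.8, 3.5]
grip_width: 0.0003
gripper_force: 1.2
```

Request:
{"name": "carry_out", "arguments": {
  "series": [
    {"slide": [0,0,3],"rotation": [0,0,0]},
    {"slide": [0,0,3],"rotation": [0,0,0]},
    {"slide": [0,0,2],"rotation": [0,0,0]},
    {"slide": [0,0,0],"rotation": [0,0,0]}
  ]
}}

```text
time_s: 4.82
tcp_pos: [0.5924, -0.0396, 0.0985]
tcp_rot: [0.0, -0.476, 0.879, -0.0]
ft_force: [-0.6, -3.1, 3.4]
grip_width: 0.0007
gripper_force: 2.2
```

Request:
{"name": "carry_out", "arguments": {
  "series": [
    {"slide": [0,0,0],"rotation": [0,0,0]},
    {"slide": [0,0,0],"rotation": [0,0,0]}
  ]
}}

```text
time_s: 5.08
tcp_pos: [0.5924, -0.0396, 0.0987]
tcp_rot: [0.0, -0.476, 0.879, -0.0]
ft_force: [0.2, -2.2, 4.4]
grip_width: 0.0003
gripper_force: 2.2
```

Run:
```python
from p import *
a=capture("scene")[135:305,190:430,::-1]
cv2.imwrite("pics/e.png",cv2.resize(a,None,fx=3,fy=3,interpolation=2)); print(observe()["ft_force"],observe()["tcp_pos"])
```

```text
[-0.9262776  -3.09879006  4.07243487] [ 0.59242733 -0.0395504   0.09866843]
```

View pics/e.png

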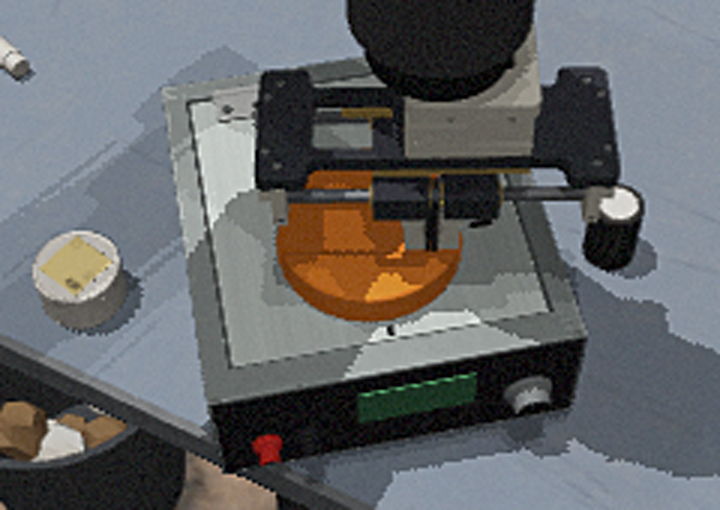

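The panel is now flush: the front gap and the green board are hidden, and the fingers are in the slot at about (435,235). I'll press a little deeper and work out the arc.

Request:
{"name": "carry_out", "arguments": {
  "series": [
    {"slide": [0,0,2],"rotation": [0,0,0]},
    {"slide": [0,0,0],"rotation": [0,0,0]},
    {"slide": [0,0,0],"rotation": [0,0,0]}
  ]
}}

```text
time_s: 5.5
tcp_pos: [0.5924, -0.0395, 0.0967]
tcp_rot: [0.0, -0.476, 0.879, -0.0]
ft_force: [-0.1, -2.6, 4.7]
grip_width: 0.0005
gripper_force: 2.4
```

Run:
```python
from p import *
A=(-.030,0)
ds=np.r_[np.full(2,11),11+79/16*np.arange(1,17)]; lat=np.r_[6,12,np.full(16,13)]*1e-3
rows([(*w(.036,d,l,A),.0965,phi(d)) for d,l in zip(ds,lat)])
```

```text
[8.1, -0.4, 0.2] [-0.0, 0.0, -0.1]
[6.0, -0.0, 0.0] [0.0, 0.0, 0.0]
[4.1, 1.3, 0.0] [0.0, 0.0, 4.9]
[3.1, 1.3, 0.0] [0.0, 0.0, 4.9]
[3.1, 1.3, 0.0] [0.0, 0.0, 4.9]
[3.1, 1.3, 0.0] [0.0, 0.0, 4.9]
[3.1, 1.3, 0.0] [0.0, 0.0, 4.9]
[3.1, 1.3, 0.0] [0.0, 0.0, 4.9]
[3.1, 1.3, 0.0] [0.0, 0.0, 4.9]
[3.1, 1.3, 0.0] [0.0, 0.0, 4.9]
[3.1, 1.3, 0.0] [0.0, 0.0, 4.9]
[3.1, 1.3, 0.0] [0.0, 0.0, 4.9]
[3.1, 1.3, 0.0] [0.0, 0.0, 4.9]
[3.1, 1.3, 0.0] [0.0, 0.0, 4.9]
[3.1, 1.3, 0.0] [0.0, 0.0, 4.9]
[3.1, 1.3, 0.0] [0.0, 0.0, 4.9]
[3.1, 1.3, 0.0] [0.0, 0.0, 4.9]
[3.1, 1.3, 0.0] [0.0, 0.0, 4.9]
```

Request:
{"name": "carry_out", "arguments": {
  "series": [
    {"slide": [8,0,0.5],"rotation": [0,0,0]},
    {"slide": [6,0,0],"rotation": [0,0,0]},
    {"slide": [4,1.3,0],"rotation": [0,0,4.9]},
    {"slide": [3.1,1.3,0],"rotation": [0,0,4.9]},
    {"slide": [0,0,0],"rotation": [0,0,0]}
  ]
}}

```text
time_s: 6.12
tcp_pos: [0.5782, -0.0555, 0.0961]
tcp_rot: [0.0, -0.4, 0.917, 0.0]
ft_force: [-0.3, 1.8, 4.6]
grip_width: 0.0003
gripper_force: 2.2
```

Request:
{"name": "carry_out", "arguments": {
  "series": [
    {"slide": [3.1,1.3,0],"rotation": [0,0,4.9]},
    {"slide": [3.1,1.3,0],"rotation": [0,0,4.9]},
    {"slide": [3.1,1.3,0],"rotation": [0,0,4.9]},
    {"slide": [3.1,1.3,0],"rotation": [0,0,4.9]},
    {"slide": [0,0,0],"rotation": [0,0,0]}
  ]
}}

```text
time_s: 6.75
tcp_pos: [0.5658, -0.0594, 0.0962]
tcp_rot: [0.0, -0.239, 0.971, 0.0]
ft_force: [1.6, 1.4, 3.9]
grip_width: 0.0001
gripper_force: 2.1
```

Request:
{"name": "carry_out", "arguments": {
  "series": [
    {"slide": [0,0,0.7],"rotation": [0,0,0]},
    {"slide": [3.1,1.3,0],"rotation": [0,0,4.9]},
    {"slide": [3.1,1.3,0],"rotation": [0,0,4.9]},
    {"slide": [0,0,0],"rotation": [0,0,0]}
  ]
}}

```text
time_s: 7.25
tcp_pos: [0.5591, -0.0597, 0.0954]
tcp_rot: [0.0, -0.155, 0.988, -0.0]
ft_force: [1.7, 1.6, 4.4]
grip_width: 0.0005
gripper_force: 2.1
```

Request:
{"name": "carry_out", "arguments": {
  "series": [
    {"slide": [3.1,1.3,0],"rotation": [0,0,4.9]},
    {"slide": [3.1,1.3,0],"rotation": [0,0,4.9]},
    {"slide": [3.1,1.3,0],"rotation": [0,0,4.9]},
    {"slide": [0,0,0],"rotation": [0,0,0]}
  ]
}}

```text
time_s: 7.75
tcp_pos: [0.5491, -0.0582, 0.0954]
tcp_rot: [-0.0, -0.028, 1.0, -0.0]
ft_force: [2.1, 0.2, 4.7]
grip_width: 0.0004
gripper_force: 2.1
```

Request:
{"name": "carry_out", "arguments": {
  "series": [
    {"slide": [3.1,1.3,0],"rotation": [0,0,4.9]},
    {"slide": [3.1,1.3,0],"rotation": [0,0,4.9]},
    {"slide": [3.1,1.3,0],"rotation": [0,0,4.9]},
    {"slide": [0,0,0],"rotation": [0,0,0]}
  ]
}}

```text
time_s: 8.25
tcp_pos: [0.54, -0.054, 0.0954]
tcp_rot: [-0.0, 0.1, 0.995, -0.0]
ft_force: [1.7, -0.7, 4.4]
grip_width: 0.0003
gripper_force: 2.5
```

Run:
```python
from p import *
A=(-.030,0)
rows([(*w(.036,90,.013,A),.0955,phi(90))]);rows([(*w(.036,90,.018,A),.0955,phi(90))])
print(observe()["ft_force"],observe()["wrist_torque"])
```

```text
[4.7, 2.7, -0.1] [-0.0, -0.0, 10.5]
[9.6, 3.6, -0.1] [-0.0, -0.0, 10.5]
[ 1.73661001 -0.65327252  4.40284954] [-0.11944631 -0.90150308 -0.03866776]
```

Two more steps should reach 90°. After that I'll move along the tangent in small steps until I feel the stop.

Request:
{"name": "carry_out", "arguments": {
  "series": [
    {"slide": [3.1,1.3,0],"rotation": [0,0,4.9]},
    {"slide": [2.5,1.3,0],"rotation": [0,0,5.3]},
    {"slide": [0,0,0],"rotation": [0,0,0]},
    {"slide": [0,0,0],"rotation": [0,0,0]}
  ]
}}

```text
time_s: 8.75
tcp_pos: [0.5367, -0.0516, 0.0962]
tcp_rot: [0.001, 0.188, 0.982, -0.001]
ft_force: [6.4, -11.4, 4.2]
grip_width: 0.0004
gripper_force: 7.9
```

Request:
{"name": "carry_out", "arguments": {
  "series": [
    {"slide": [1,0,0],"rotation": [0,0,0]},
    {"slide": [0,0,0],"rotation": [0,0,0]}
  ]
}}

```text
time_s: 9.0
tcp_pos: [0.5366, -0.0515, 0.0965]
tcp_rot: [0.002, 0.187, 0.982, -0.001]
ft_force: [8.8, -12.6, 4.2]
grip_width: 0.0006
gripper_force: 9.0
```

Request:
{"name": "carry_out", "arguments": {
  "series": [
    {"slide": [1,0,0],"rotation": [0,0,0]},
    {"slide": [0,0,0],"rotation": [0,0,0]}
  ]
}}

```text
time_s: 9.25
tcp_pos: [0.5366, -0.0514, 0.0969]
tcp_rot: [0.003, 0.187, 0.982, -0.001]
ft_force: [11.4, -15.7, 4.9]
grip_width: 0.0006
gripper_force: 10.3
```

Request:
{"name": "carry_out", "arguments": {
  "series": [
    {"slide": [1,0,0],"rotation": [0,0,0]},
    {"slide": [0,0,0],"rotation": [0,0,0]}
  ]
}}

```text
time_s: 9.5
tcp_pos: [0.5366, -0.0513, 0.0973]
tcp_rot: [0.004, 0.187, 0.982, -0.001]
ft_force: [14.5, -18.1, 4.1]
grip_width: 0.0006
gripper_force: 11.8
```

Run:
```python
from p import *
s=observe();r=Ro.from_quat(np.roll(s["tcp_rot"],-1)).as_matrix();x=r[:,0]
print("tool d",-112-np.degrees(np.arctan2(x[1],x[0])))
c,sn=np.cos(yaw),np.sin(yaw);q=s["tcp_pos"][:2]-ctr;q=np.array([c*q[0]+sn*q[1],-sn*q[0]+c*q[1]])-[-.03,0]
print("rel axis",q)
a=capture("scene")[135:305,190:430,::-1];b=capture("top")[145:295,300:410,::-1]
a=cv2.resize(a,None,fx=2,fy=2,interpolation=2);b=cv2.resize(b,None,fx=2.27,fy=2.27,interpolation=2)[:340]
cv2.imwrite("pics/f.png",np.hstack([a,b]))
```

```text
tool d -270.435157695988
rel axis [-0.03660573  0.01207581]
```

View pics/f.png

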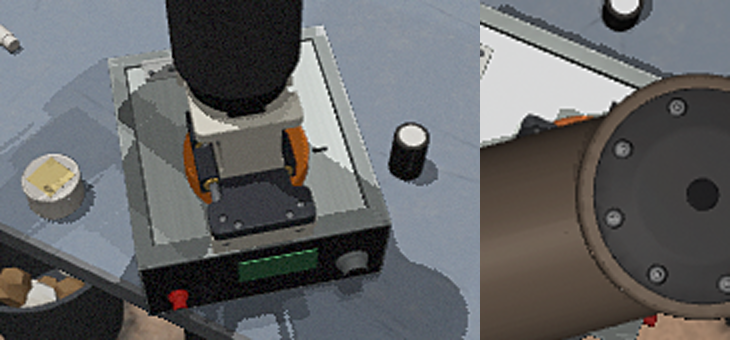

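The gripper hides the dial, but the panel is flush and the tool is at 89.6°, pushed 12 mm sideways against a rigid reaction. That matches the locked stop. I'll back off the side load inside the slot, then lift slowly.

Request:
{"name": "carry_out", "arguments": {
  "series": [
    {"slide": [-5,0,0],"rotation": [0,0,0]},
    {"slide": [-5,0,0],"rotation": [0,0,0]},
    {"slide": [-4,0,0],"rotation": [0,0,0]},
    {"slide": [0,0,0],"rotation": [0,0,0]}
  ]
}}

```text
time_s: 10.1
tcp_pos: [0.5434, -0.0548, 0.095]
tcp_rot: [-0.002, 0.189, 0.982, -0.001]
ft_force: [-5.0, -3.4, 9.0]
grip_width: 0.0004
gripper_force: 5.8
```

Request:
{"name": "carry_out", "arguments": {
  "series": [
    {"slide": [0,0,-2],"rotation": [0,0,0]},
    {"slide": [0,0,-3],"rotation": [0,0,0]},
    {"slide": [0,0,-3],"rotation": [0,0,0]},
    {"slide": [0,0,0],"rotation": [0,0,0]}
  ]
}}

```text
time_s: 10.6
tcp_pos: [0.5455, -0.0537, 0.1033]
tcp_rot: [0.0, 0.19, 0.982, 0.0]
ft_force: [-0.3, -0.2, 0.3]
grip_width: 0.0002
gripper_force: 0.0
```

Request:
{"name": "carry_out", "arguments": {
  "series": [
    {"slide": [0,0,-10],"rotation": [0,0,0]},
    {"slide": [0,0,-20],"rotation": [0,0,0]},
    {"slide": [0,0,-35],"rotation": [0,0,0]},
    {"slide": [0,0,-40],"rotation": [0,0,0]},
    {"slide": [-40,30,0],"rotation": [0,0,0]},
    {"slide": [-50,0,0],"rotation": [0,0,0]},
    {"slide": [-50,0,0],"rotation": [0,0,0]},
    {"slide": [0,0,0],"rotation": [0,0,0]}
  ]
}}

```text
time_s: 11.6
tcp_pos: [0.6884, -0.0796, 0.2067]
tcp_rot: [-0.001, 0.191, 0.982, -0.0]
ft_force: [-1.0, -0.2, -0.6]
grip_width: 0.0005
gripper_force: 0.0
```

Run:
```python
from p import *
a=capture("scene")[135:305,190:430,::-1];b=capture("top")[125:325,230:430,::-1]
a=cv2.resize(a,None,fx=1.7,fy=1.7,interpolation=2);b=cv2.resize(b,(289,289),interpolation=2)
cv2.imwrite("pics/g.png",np.hstack([a,b]))
```

```text
(no output)
```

View pics/g.png

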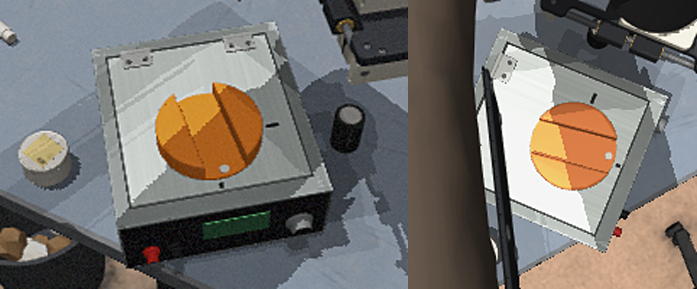

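The panel stays flush with the tool away, and the dotted end points to the front mark. In the left crop the dot is at (225,168) and the mark at (221,184). The tin and capacitor haven't moved. I'll check the angle numerically.

Run:
```python
from p import *
def dot(n):
    im=capture(n); hsv=cv2.cvtColor(im,cv2.COLOR_RGB2HSV)
    o=cv2.inRange(hsv,(5,130,60),(20,255,255)); o=max(cv2.findContours(o,0,2)[0],key=cv2.contourArea)
    m=np.zeros(o.shape and im.shape[:2],np.uint8); cv2.drawContours(m,[cv2.convexHull(o)],-1,255,-1); m=cv2.erode(m,np.ones((3,3)))
    k=m&cv2.inRange(hsv,(0,0,110),(180,90,255)); N,_,st,ce=cv2.connectedComponentsWithStats(k)
    i=1+np.argmax(st[1:,4]); print(n,st[i,4],ce[i]); return ce[i]
t,s=dot("top"),dot("scene"); P,e=tri(t,s)
for X in(P,plane("top",t,.1013),plane("scene",s,.1013)):
    q=Ro.from_euler('z',yaw).inv().apply(X-[*ctr,0]); v=q[:2]-[-.03,0]; print(q.round(4),e,np.linalg.norm(v),np.degrees(np.arctan2(-v[0],-v[1])))
print(observe()["joints"])
```

```text
top 23 [368.17391304 232.56521739]
scene 68 [303.97058824 189.63235294]
[-0.0657  0.0114  0.2202] 0.01898634249021119 0.03744423354208468 107.67224310972004
[-0.0747 -0.0071  0.1013] 0.01898634249021119 0.04527516234565172 80.95912629426472
[0.0276 0.0067 0.1013] 0.01898634249021119 0.057993681021126856 -96.59346751596156
[ 1.67959686e-01  3.93690361e-01  2.39852761e-02 -1.67499793e-04
 -1.20094013e+00 -2.12092931e+00]
```

Run:
```python
from p import *
for n in("top","scene"):
    s=(322,233.4) if n=="scene" else (368.2,232.6)
    X=plane(n,s,.1013); q=Ro.from_euler('z',yaw).inv().apply(X-[*ctr,0]); v=q[:2]-[-.03,0]; print(q.round(4),np.linalg.norm(v),np.degrees(np.arctan2(-v[0],-v[1])))
b=capture("top")[185:265,300:390,::-1];a=capture("scene")[165:255,270:350,::-1]
cv2.imwrite("pics/i.png",np.hstack([cv2.resize(a,(400,450),interpolation=2),cv2.resize(b,(400,450)[:1]+(356,),interpolation=2) if 0 else cv2.copyMakeBorder(cv2.resize(b,(400,356),interpolation=2),0,94,0,0,0)]))
```

```text
[-0.0748 -0.0071  0.1013] 0.04533733366527698 81.02406673832523
[-0.0744 -0.0062  0.1013] 0.04480180002377325 81.99214401011173
```

View pics/i.png

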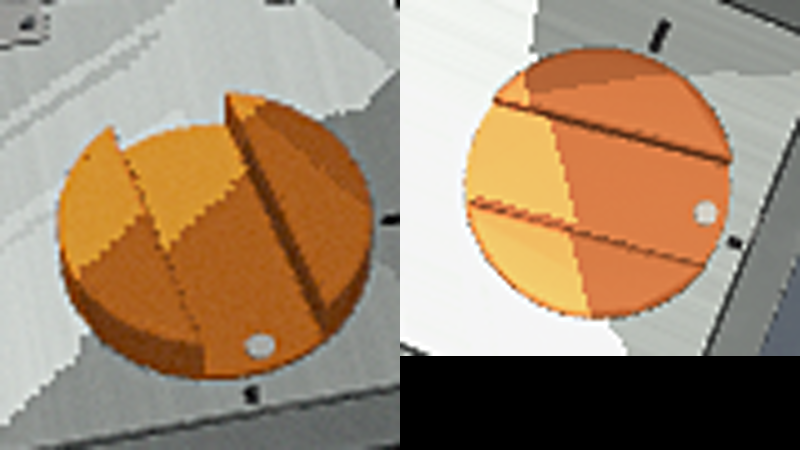

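The close-up shows the dot is still short of the front mark, at 81° to 82° in both views. Backing off while still bearing on the slot floor dragged the dial back about 8°. I'll go back in and turn it to the stop again, and this time lift off the floor before backing away.

Run:
```python
from p import *
s=observe()["tcp_pos"];A=(-.03,0);t=w(.036,81.5,0,A)
rows([(*(s[:2]+(t-s[:2])*k/4),.206,-202+8.5*k/4) for k in(1,2,3,4)])
print("down then turn");rows([(*t,.2,phi(81.5)),(*t,.099,phi(81.5)),(*w(.036,81.5,.011,A),.099,phi(81.5)),(*w(.036,86,.012,A),.099,phi(86)),(*w(.036,90,.014,A),.099,phi(90))])
```

```text
[32.8, -7.5, 3.2] [0.0, 0.0, -2.0]
[33.0, -6.3, 0.0] [0.0, 0.0, -2.1]
[33.2, -5.1, 0.0] [0.0, 0.0, -2.1]
[33.4, -3.9, 0.0] [0.0, 0.0, -2.1]
down then turn
[131.1, -29.9, 9.2] [0.0, 0.0, -8.4]
[0.0, 0.0, 101.0] [0.0, 0.0, 0.0]
[11.0, -0.0, 0.0] [0.0, 0.0, 0.0]
[3.8, 1.1, 0.0] [0.0, 0.0, 4.5]
[4.5, 1.1, 0.0] [0.0, 0.0, 4.0]
```

Request:
{"name": "carry_out", "arguments": {
  "series": [
    {"slide": [33,-7,3],"rotation": [0,0,-2]},
    {"slide": [33,-6,0],"rotation": [0,0,-2.1]},
    {"slide": [33,-5,0],"rotation": [0,0,-2.1]},
    {"slide": [33,-4,0],"rotation": [0,0,-2.1]},
    {"slide": [0,0,20],"rotation": [0,0,0]},
    {"slide": [0,0,20],"rotation": [0,0,0]},
    {"slide": [0,0,0],"rotation": [0,0,0]},
    {"slide": [0,0,0],"rotation": [0,0,0]}
  ]
}}

```text
time_s: 12.9
tcp_pos: [0.5546, -0.0565, 0.1665]
tcp_rot: [0.001, 0.118, 0.993, 0.0]
ft_force: [0.6, 0.4, 0.7]
grip_width: 0.0005
gripper_force: 0.0
```

Run:
```python
from p import *
A=(-.03,0);t=w(.036,81.5,0,A)
rows([(*t,.125,phi(81.5)),(*t,.099,phi(81.5))])
```

```text
[1.5, -0.8, 41.5] [0.0, 0.1, -0.1]
[0.0, 0.0, 26.0] [0.0, 0.0, 0.0]
```

Request:
{"name": "carry_out", "arguments": {
  "series": [
    {"slide": [1.5,-1,20],"rotation": [0,0,0]},
    {"slide": [0,0,20],"rotation": [0,0,0]},
    {"slide": [0,0,12],"rotation": [0,0,0]},
    {"slide": [0,0,10],"rotation": [0,0,0]},
    {"slide": [0,0,5],"rotation": [0,0,0]},
    {"slide": [0,0,2],"rotation": [0,0,0]},
    {"slide": [0,0,0],"rotation": [0,0,0]}
  ]
}}

```text
time_s: 13.78
tcp_pos: [0.5529, -0.0573, 0.0968]
tcp_rot: [0.0, 0.118, 0.993, 0.0]
ft_force: [-0.9, 0.4, 4.3]
grip_width: 0.0003
gripper_force: 1.8
```

Request:
{"name": "carry_out", "arguments": {
  "series": [
    {"slide": [6,0,0],"rotation": [0,0,0]},
    {"slide": [5,0,0],"rotation": [0,0,0]},
    {"slide": [4,1,0],"rotation": [0,0,4.5]},
    {"slide": [3,1,0],"rotation": [0,0,4]},
    {"slide": [0,0,0],"rotation": [0,0,0]},
    {"slide": [0,0,0],"rotation": [0,0,0]}
  ]
}}

```text
time_s: 14.52
tcp_pos: [0.5369, -0.0513, 0.0973]
tcp_rot: [0.001, 0.191, 0.982, -0.0]
ft_force: [4.3, -4.7, 3.8]
grip_width: 0.0004
gripper_force: 4.9
```

Request:
{"name": "carry_out", "arguments": {
  "series": [
    {"slide": [1,0,0],"rotation": [0,0,0]},
    {"slide": [0,0,0],"rotation": [0,0,0]}
  ]
}}

```text
time_s: 14.78
tcp_pos: [0.5369, -0.0512, 0.0977]
tcp_rot: [0.002, 0.191, 0.982, -0.0]
ft_force: [6.7, -8.4, 3.5]
grip_width: 0.0005
gripper_force: 6.1
```

Request:
{"name": "carry_out", "arguments": {
  "series": [
    {"slide": [1,0,0],"rotation": [0,0,0]},
    {"slide": [0,0,0],"rotation": [0,0,0]}
  ]
}}

```text
time_s: 15.02
tcp_pos: [0.5368, -0.0511, 0.0981]
tcp_rot: [0.003, 0.191, 0.982, -0.0]
ft_force: [9.9, -9.6, 3.4]
grip_width: 0.0002
gripper_force: 7.5
```

It's at the stop again. I'll ease the side load without leaving the wall, lift off the floor, and only then move back to the middle of the slot.

Request:
{"name": "carry_out", "arguments": {
  "series": [
    {"slide": [-2,0,0],"rotation": [0,0,0]},
    {"slide": [0,0,-4],"rotation": [0,0,0]},
    {"slide": [0,0,-4],"rotation": [0,0,0]},
    {"slide": [0,0,0],"rotation": [0,0,0]}
  ]
}}

```text
time_s: 15.52
tcp_pos: [0.5371, -0.0508, 0.1048]
tcp_rot: [0.001, 0.192, 0.981, 0.0]
ft_force: [6.9, -2.7, -1.1]
grip_width: 0.0006
gripper_force: 3.8
```

Request:
{"name": "carry_out", "arguments": {
  "series": [
    {"slide": [-4,0,0],"rotation": [0,0,0]},
    {"slide": [-4,0,0],"rotation": [0,0,0]},
    {"slide": [0,0,0],"rotation": [0,0,0]},
    {"slide": [0,0,-10],"rotation": [0,0,0]},
    {"slide": [0,0,-25],"rotation": [0,0,0]},
    {"slide": [0,0,-35],"rotation": [0,0,0]},
    {"slide": [0,0,-35],"rotation": [0,0,0]},
    {"slide": [-40,30,0],"rotation": [0,0,0]}
  ]
}}

```text
time_s: 16.52
tcp_pos: [0.592, -0.0414, 0.2151]
tcp_rot: [0.004, 0.192, 0.981, 0.001]
ft_force: [0.9, 1.2, 0.0]
grip_width: 0.0006
gripper_force: 0.0
```

Request:
{"name": "carry_out", "arguments": {
  "series": [
    {"slide": [-50,0,0],"rotation": [0,0,0]},
    {"slide": [-50,0,0],"rotation": [0,0,0]},
    {"slide": [0,0,0],"rotation": [0,0,0]},
    {"slide": [0,0,0],"rotation": [0,0,0]}
  ]
}}

```text
time_s: 17.02
tcp_pos: [0.6836, -0.0789, 0.2092]
tcp_rot: [-0.0, 0.192, 0.981, -0.0]
ft_force: [-1.0, 0.6, -0.4]
grip_width: -0.0
gripper_force: 0.0
```

Run:
```python
from p import *
b=capture("top")[185:265,300:390,::-1];a=capture("scene")[165:255,270:350,::-1]
cv2.imwrite("pics/j.png",np.hstack([cv2.resize(a,(400,450),interpolation=2),cv2.copyMakeBorder(cv2.resize(b,(400,356),interpolation=2),0,94,0,0,0)]))
```

```text
(no output)
```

View pics/j.png

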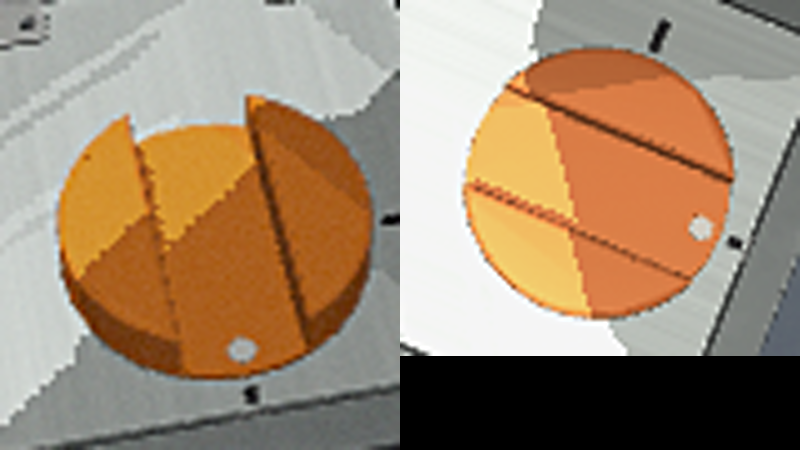

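The dot at (700,227) now lines up with the centre (599,183) and the front mark (735,243): 23.5° against 23.8°. The slot is about 90° round and the panel is flush, so I'm handing it in.

```bash
python3 -c "
from workcell import *
print(finish_job())"
```

```text
the job is handed in; nothing more can be done
None
```

The panel is locked shut: the fastener is at its quarter-turn stop and the arm is clear; backing off dragged the dial back about 8° the first time, so I turned it to the stop again; I never saw the battery in the pictures.

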